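Strip down the drilling jig and put its pins in the block

ROBOT

A 6-joint arm with a two-finger parallel gripper is mounted at the origin on a cart in front of the work surface, level with it; the furniture and walls round the work are solid. World frame = base frame: x ahead of the robot, y to its left, z up, the work surface at z = 0. Lengths are in mm, angles in rad, forces in N, time in s.
With the tool pointing down it reaches from about 350 to 975 mm from the base axis. Payload 17.4 kg.
Tool frame: the origin (TCP) lies on the centre line of the jaws, within the pads' length; the fingertips stand 22 mm ahead of it and the grasp point (between the pads) lies 3 mm ahead of it; z points along the fingers, y is the line along which they close (so a half turn about z gives the same grasp; the last joint's range is limited). The gripper opens to 85 mm and grips with 20 to 120 N. Pads are 22 mm wide; open, the fingers measure 114 mm over their backs; the gripper's body (76 mm by 85 mm) begins 54 mm behind the grasp point. The pads swing forward as they close: fully open they stand 13 mm farther back than shut.
Start: joints at [0.664, 0.116, 1.442, -0, 1.584, -0.038], TCP at [515.408, 435.875, 253.303] pointing down, gripper open.
Joint ranges: [-2.83, 2.83], [-0.83, 2.19], [0.07, 2.5], [-1.14, 4.28], [0.01, 3], [-2.97, 2.97]. Speed limits (rad/s): [1.89, 1.89, 2.22, 3.14, 3.14, 3.14].

INTERFACE

Orientations are given as a unit quaternion [w, x, y, z].
In Python, from workcell import r, camera, camera_params, outline_of, spot_point gives the robot as it stands.
- The arm moves only by the tool play_rows, never from a script. Its argument "steps" is a list of rows, each a list of 3 entries, a list of its own where there are three numbers: the turn, a rotation vector about the world's x, y, z in units of 8 degrees (1.0 is 8 degrees), then the shift along the world's x, y, z in units of 25 mm (1.0 is 25 mm), then the opening, from -1 (shut) to 1 (fully open). In form: [[[ax, ay, az], [tx, ty, tz], grip], ...]. A call has 1 to 8 rows; each row shifts and turns the commanded pose from where the row before left it; what a row does not reach is not made up. A row lasts 1/8 s, in which the tool goes at most 62.5 mm and 10.7 degrees, less where a joint would pass 70% of its speed; a pose out of reach is approached as far as the arm can. A call is refused whole if a number of a shift passes 1 or a number of a turn 1, either way. A call with a gripper value outside its range is refused whole. The fingers move at their own pace and stop on an object; "force" is the grip in N (left out, the last holds). Time passes only in rows, so rows that do not move let the fingers close. It gives the time, the measured TCP pose, the force, the opening and the grip force at its end, in the units of the state.
- r.state(): the state, without advancing time (a new reading comes with each control period).
- camera(name): name is "scene" or "top" or "wrist"; returns the picture (400x640x3 uint8, red, green, blue); there is no depth.
- camera_params(name): a dict with "camera_matrix" (3x3 intrinsics, pixels), "extrinsics" (4x4, takes a point from camera to world coordinates). Camera axes: x right, y up, looking along -z (the intrinsics and any distortion apply to the point x, -y, -z); pixel columns grow to the right and rows downward; lengths in mm; the calibration is good to about 2 mm. A picture is of the moment at which its call begins: read the wrist's pose just before it. camera_params takes no time and is no camera call; for the wrist camera it gives the pose at the moment of the call.
- r.close_job(): hands the job in; it is judged then, once.
Trained networks look in the newest picture that a camera, given by its name, has taken for a name from the list of things; names that differ only in an ending like _2 or _b are one class to them, and where a whole thing is asked for, a point or a joint stands for the part that bears it (a point fixed in the world has none). Each returns a list of dicts, best first, with "score" (0 to 1); they miss things now and then, are a little off and sometimes report something else, mostly with a low value. They report only what shows in the picture. A call takes as long as a camera call.
- outline_of(name, camera): "pixels" (400x640 bool, what is visible of it).
- spot_point(name, camera): "centre" ([x, y, z] in mm, in world coordinates, good to about 4 mm: a listed point, or the origin of a listed thing).
The state is a dict: "time_s": time; "joint_pos": joint angles; "joint_vel": joint speeds; "effort": joint torques, N m; "tool_pos": TCP position; "ee_rot": TCP orientation; "ft_force": force on the tool from outside, world axes, zero at the start; "moment": the same for the moment, N m; "opening": opening from 0.0 (shut) to 1.0 (fully open); "finger_force": force on a finger pad.
Only numpy, scipy, OpenCV 4.12 (cv2) and the standard library are available. Lean on these libraries where they do the work, as an engineer would, in place of code of your own. Each camera call takes 0.05 s, during which the arm holds its last target. There are 200 camera calls.

TASK

Unload the drilling jig: pull out its two locating pins and stand each one upright in the socket of the wooden pin block that fits it (thin blue pin in the narrow socket, thick red pin in the wide one), pushed fully home. With the pins out, draw the drill plate clear of its hold-down clips, lift it off and lay it flat, handle up, on the middle of the green mat; then take the wooden blank out of the jig and set it squarely on top of the finished blank. Put the plate and the blank down gently, do not drop them, and leave the other things on the bench where they are.

Things in the scene. Friction and masses are not known exactly. Their poses are not given: they have to be found in the camera images.
- jig: Drilling jig screwed to the bench (fixed), plywood foot 112 x 196 x 12 mm. Origin on the bench under its middle; x runs from the open side (-x) to the side with two steel clips (+x), y along its length. Wooden end blocks at y = +-61.5 mm, 60 mm (x) x 34 mm (y), top at z = 64 mm, carry the drill plate; each has an upright pin hole in its middle (13 mm at +y, 17 mm at -y).
- jig_clips (a point): Midpoint between the two hold-down clips (jig x = 28, z = 77 mm). Each clip stands on the jig's +x side at y = +-61.5 mm, 26 mm wide; its lip, x = 28 to 48 mm, z = 77 to 83 mm, overhangs the plate's back edge by 10 mm. So the plate must be drawn at least 12 mm (20 is safe) towards the jig's -x before it can be lifted; the pins block that while they are in.
- jig_nest (a point): Centre of the floor on which the blank lies in the jig (jig z = 40 mm, 60 mm wide in x). Four 6 mm steel dowels, 14 mm tall, at x = +-24.5, y = +-30 mm hold the blank loosely; its long sides are free to grasp between y = -27 and +27 mm, once the plate is off.
- drill_plate: Aluminium plate 76 (x) x 156 (y) x 10 mm, 0.22 to 0.37 kg, two brass bushes (y = +-33, 4 mm tall), pin holes at y = +61.5 (13 mm) and -61.5 (17 mm). Origin: centre of underside, z up. Black grip in its middle, 16 mm thick in x, 36 long in y, top 42 mm above the underside, on a 22 x 42 mm foot that ends at 17 mm. At the start aligned with the jig, underside at jig z = 64 mm.
- thin_pin: Thin locating pin with blue grip, 114 mm long, 0.09 kg; origin at the tip, z along it towards the grip. Steel shaft 10 mm thick, 60 mm long, tapered tip; then a collar 26 mm wide, 4 mm thick; then a round grip 22 mm wide from 64 to 114 mm. At the start upright in the +y end of the jig through the plate, tip at jig z = 14 mm, collar on the plate; a loose fit, 60 mm straight up frees it.
- thick_pin: Thick locating pin with a red grip: the same as the thin pin but the shaft is 14 mm in diameter (it does not enter the narrow socket). As found it stands in the -y end of the jig.
- thin_pin_collar (a point): Centre of the underside of the thin pin's collar, 60 mm above its tip.
- thick_pin_collar (a point): Centre of the underside of the thick pin's collar, 60 mm above its tip.
- pin_block: Dark wooden pin block, fixed, 60 mm (x) x 130 mm (y) x 72 mm high; origin at the centre of its underside. Two upright sockets 66 mm deep in its top: the narrow one (13 mm, blue dot) at y = +32 mm, the wide one (17 mm, red dot) at y = -32 mm; a pin that is home has its collar on the block's top.
- thin_socket (a point): Centre of the mouth of the narrow socket, level with the block's top.
- thick_socket (a point): Centre of the mouth of the wide socket, level with the block's top.
- mat: Dark green cutting mat, fixed on the bench, 110 mm (x) x 175 mm (y) x 3 mm; origin at the centre of its underside.
- blank: Wooden blank with two drilled holes, 40 mm (x) x 85 mm (y) x 22 mm, about 0.05 kg; origin at the centre of its underside. As found it lies in the jig under the plate, aligned with the jig, underside at jig z = 40 mm.
- finished_blank: Finished blank of the same size lying loose on the bench, long side along its y; origin at the centre of its underside.
- screw_tin: Bystander: round open tin with screws, 67 mm wide, 32 mm high, loose.
- bench_dog: Bystander: round wooden bench dog, 42 mm wide, 22 mm high, loose.
- folding_rule: Bystander: yellow folded rule, 16 x 203 x 13 mm, loose.
- red_pencil: Bystander: red carpenter's pencil, 177 x 12 x 8 mm, loose.

How it is judged:
By the outcome, as a careful person would: the job done as asked, in the order asked, and still so for the second after the job is handed in, with the robot touching nothing.
It also fails if it takes over 69 s, if anything falls off the work surface, if the arm or the gripper's body presses on something with over 40 N, if the wrist force passes 120 N, or if a joint passes its speed limit or range.

## Working session

There is one attempt and no reset: what is moved stays moved. The work goes in short steps, Python scripts to look and compute and a tool call to move; the robot and the scene stay as the last step left them, time stands still between calls to the robot, and variables do not carry over. Pictures are saved under pics/ and viewed, at most 17 in all, crops included, and the job is handed in when it is done.

Besides the shell and the picture viewer there is one more tool, called after "Emit:" by a JSON object that holds its "op" and its "data". play_rows: Moves the arm, as the interface text tells. Its arguments: {"type":"object","properties":{"steps":{"type":"array"},"force":{"type":"number"}},"required":["steps"]}

```bash
mkdir -p pics; ls
cat > h.py <<'E'
import numpy as np, cv2
from workcell import r, camera, camera_params, outline_of, spot_point
def save(n,f): 
    im=camera(n); cv2.imwrite('pics/'+f+'.png',im[:,:,::-1]); return im
def ray(cam,px,z):
    p=camera_params(cam);K=np.array(p["camera_matrix"]);E=np.array(p["extrinsics"])
    d=np.linalg.inv(K)@np.array([px[0],px[1],1.]);d=E[:3,:3]@np.array([d[0],-d[1],-d[2]]);o=E[:3,3]
    return o+d*(z-o[2])/d[2]
def proj(cam,P):
    p=camera_params(cam);K=np.array(p["camera_matrix"]);E=np.array(p["extrinsics"])
    q=np.linalg.inv(E)@np.append(P,1);u=K@np.array([q[0],-q[1],-q[2]]);return u[:2]/u[2]
E
python3 - <<'E'
from h import *
print(r.state())
for c in ("top","scene"):
    save(c,c+"0")
    print(c,np.array(camera_params(c)["extrinsics"])[:3,3].round())
    for n in "jig jig_clips jig_nest drill_plate thin_pin thick_pin thin_pin_collar thick_pin_collar pin_block thin_socket thick_socket mat blank finished_blank".split():
        a=spot_point(n,c)
        print(n,[(np.round(x["centre"],1).tolist(),round(x["score"],2)) for x in a[:2]])
E
```

```text
pics
{'time_s': 0.0, 'joint_pos': array([ 6.64202149e-01,  1.16469468e-01,  1.44231106e+00,  1.61730314e-05,
        1.58400340e+00, -3.78215790e-02]), 'joint_vel': array([-0.00150071, -0.00055422, -0.00096722, -0.00207097, -0.00083507,
       -0.00221319]), 'effort': array([ 3.14141005e-03, -7.31997228e+01, -6.32504010e+01,  1.11376530e-04,
        6.37599325e-03,  1.92719227e-06]), 'tool_pos': array([515.25523886, 435.76304353, 252.54486306]), 'ee_rot': array([-2.78128539e-04,  4.20853608e-01,  9.07128373e-01, -5.26776032e-04]), 'ft_force': array([ 1.04621212, -0.07175653,  0.32721671]), 'moment': array([0.02750466, 0.00593535, 0.01598812]), 'finger_force': 0.0, 'opening': 1.0029562679048643}
top [ 254.  289. 1005.]
jig [([597.9, 271.8, -2.2], 0.63)]
jig_clips [([435.5, 570.7, -2.9], 0.21)]
jig_nest [([603.4, 274.1, 42.5], 0.82)]
drill_plate [([599.6, 275.3, 65.9], 0.74)]
thin_pin [([597.1, 209.3, 73.3], 0.72), ([598.0, 213.1, 14.6], 0.31)]
thick_pin [([598.6, 212.5, 14.0], 0.44)]
thin_pin_collar []
thick_pin_collar [([597.4, 210.6, 74.2], 0.51)]
pin_block [([632.7, -3.6, -1.3], 0.64)]
thin_socket [([637.9, 30.0, 68.9], 0.89)]
thick_socket [([625.0, -34.9, 75.3], 0.66)]
mat []
blank [([601.2, 275.3, -0.8], 0.29)]
finished_blank []
scene [-107.  951.  943.]
jig [([602.3, 270.2, -3.8], 0.75), ([627.6, -2.2, -0.3], 0.5)]
jig_clips [([630.7, 274.3, 82.7], 0.74), ([599.7, 274.6, 39.6], 0.67)]
jig_nest [([596.9, 274.0, 40.9], 0.68)]
drill_plate [([601.8, 270.1, 64.4], 0.83)]
thin_pin []
thick_pin []
thin_pin_collar [([603.2, 335.9, 70.1], 0.6)]
thick_pin_collar [([594.7, 211.4, 76.5], 0.68)]
pin_block [([629.5, -6.1, -1.2], 0.58)]
thin_socket [([637.1, 24.2, 70.4], 0.67)]
thick_socket [([623.5, -33.6, 75.8], 0.74)]
mat [([392.3, 371.3, -1.0], 0.96)]
blank []
finished_blank [([391.3, 212.3, 1.9], 0.64), ([275.3, 286.8, -4.6], 0.54)]
```

View pics/top0.png

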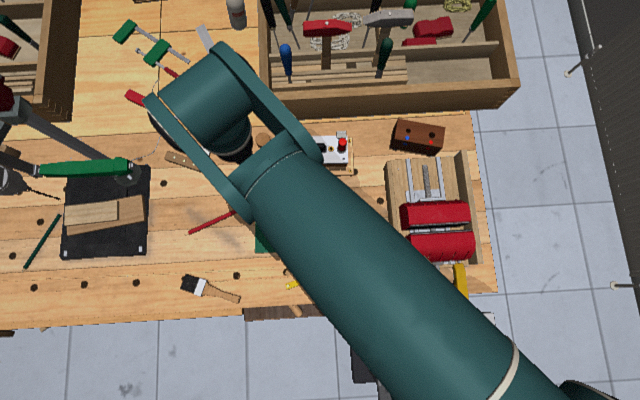

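View pics/scene0.png

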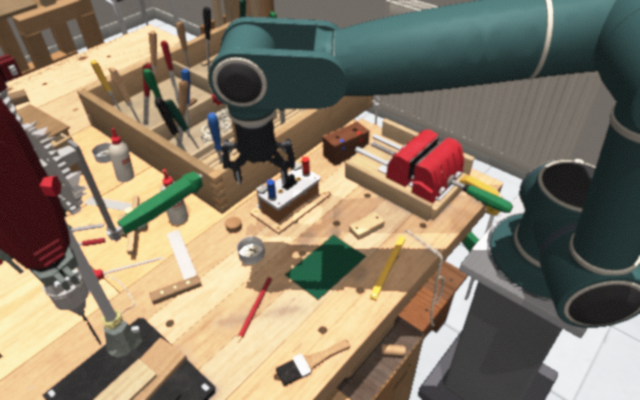

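The top view is mostly hidden by the arm. In the scene view the jig is near (288,190), with the blue pin left and the red pin right. The block is at (345,140), the mat at (325,265) and the finished blank at (367,227). I'll move over the jig and look with the wrist camera.

Emit:
{"op": "play_rows", "data": {"steps": [[[0,0,-0.7],[0.3,-0.85,0.3],1],[[0,0,-0.7],[0.3,-0.85,0.3],1],[[0,0,-0.7],[0.3,-0.85,0.3],1],[[0,0,-0.7],[0.3,-0.85,0.3],1],[[0,0,-0.7],[0.3,-0.85,0.3],1],[[0,0,-0.7],[0.3,-0.85,0.3],1],[[0,0,-0.7],[0.3,-0.85,0.3],1],[[0,0,0],[0,0,0],1]]}}

```text
time_s: 2.5
tool_pos: [568.4, 286.1, 306.5]
ee_rot: [0.0, 0.701, 0.713, 0.001]
ft_force: [0.5, 0.9, 0.2]
opening: 1.002
finger_force: 0.0
```

Run:
```python
from h import *
s=r.state();print(s["time_s"],s["tool_pos"],s["ee_rot"],s["joint_pos"])
p=camera_params("wrist");print(p)
for c in ("wrist","top"):
    save(c,c+"1")
    for n in "jig jig_clips jig_nest drill_plate thin_pin thick_pin thin_pin_collar thick_pin_collar thin_socket thick_socket mat finished_blank".split():
        a=spot_point(n,c)
        print(c,n,[(np.round(x["centre"],1).tolist(),round(x["score"],2)) for x in a[:2]])
```

```text
2.5 [568.42623154 286.14575453 306.54151016] [2.55876842e-04 7.01447093e-01 7.12721302e-01 5.06787984e-04] [ 4.26331143e-01  2.25749882e-02  1.45441849e+00 -1.14433636e-04
  1.66346946e+00  4.10376179e-01]
{'camera_matrix': array([[336.91052704,   0.        , 322.31595515],
       [  0.        , 336.91052704, 200.43675799],
       [  0.        ,   0.        ,   1.        ]]), 'extrinsics': array([[ 9.99886868e-01, -1.40065511e-02, -5.48343251e-03,
         5.67635484e+02],
       [ 1.50153094e-02,  9.51016079e-01,  3.08776552e-01,
         3.63992263e+02],
       [ 8.89937937e-04, -3.08823955e-01,  9.51118801e-01,
         4.27437124e+02],
       [ 0.00000000e+00,  0.00000000e+00,  0.00000000e+00,
         1.00000000e+00]])}
wrist jig [([600.7, 337.2, 75.2], 0.29)]
wrist jig_clips [([632.2, 274.1, 76.6], 0.71)]
wrist jig_nest []
wrist drill_plate [([599.2, 276.0, 62.9], 0.68)]
wrist thin_pin [([599.4, 331.4, 14.4], 0.57)]
wrist thick_pin [([599.1, 208.5, 16.2], 0.86), ([638.3, 32.5, 72.2], 0.48)]
wrist thin_pin_collar [([603.0, 336.8, 74.6], 0.74), ([631.1, 271.7, 70.6], 0.7)]
wrist thick_pin_collar [([594.9, 214.4, 70.8], 0.7)]
wrist thin_socket [([638.6, 30.6, 71.9], 0.81)]
wrist thick_socket []
wrist mat [([397.5, 374.9, 2.7], 0.7)]
wrist finished_blank [([389.7, 211.8, -3.8], 0.62)]
top jig []
top jig_clips [([275.1, 283.8, -2.7], 0.6)]
top jig_nest [([600.3, 275.7, 44.2], 0.8)]
top drill_plate [([600.6, 273.4, 65.6], 0.76)]
top thin_pin [([636.4, 26.5, 70.4], 0.68), ([606.7, 335.3, 16.6], 0.48)]
top thick_pin [([630.7, -1.1, 1.2], 0.57)]
top thin_pin_collar [([603.7, 338.0, 66.1], 0.47)]
top thick_pin_collar []
top thin_socket [([638.3, 28.0, 75.3], 0.76)]
top thick_socket [([625.3, -32.7, 73.2], 0.85)]
top mat [([395.3, 373.7, 3.3], 0.76)]
top finished_blank [([391.5, 212.5, -0.7], 0.95), ([561.2, 464.5, 4.1], 0.55)]
```

View pics/wrist1.png

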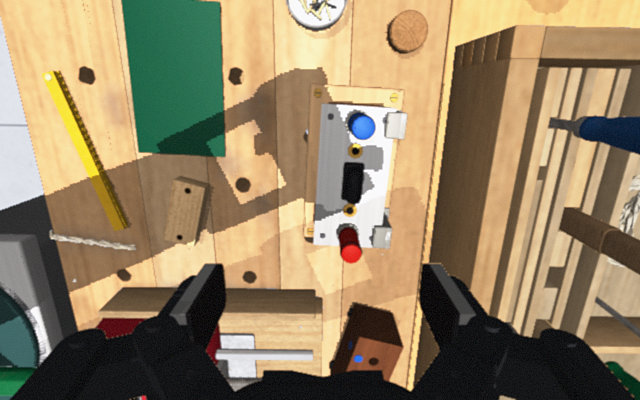

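The wrist view has the blue pin at (362,126), the red pin at (351,253) and the plate grip at (352,182). The mat is at (175,75), the finished blank at (186,210), the pin block at (372,345) and the rule at (90,150). Next I'll refine the poses by fitting silhouettes.

```bash
cat >> h.py <<'E'
from scipy.optimize import minimize
def fit(mask,cam,pts,p0,yaw=True):
    """IoU fit of the convex silhouette of pts (Nx3, local) with pose x,y,(yaw deg)"""
    p=camera_params(cam);K=np.array(p["camera_matrix"]);Ei=np.linalg.inv(np.array(p["extrinsics"]))
    m=cv2.resize(mask.astype(np.uint8),None,fx=4,fy=4,interpolation=cv2.INTER_NEAREST)
    def f(q):
        a=np.deg2rad(q[2] if yaw else 0);c,s=np.cos(a),np.sin(a)
        P=np.c_[c*pts[:,0]-s*pts[:,1]+q[0],s*pts[:,0]+c*pts[:,1]+q[1],pts[:,2],np.ones(len(pts))]
        Q=(Ei@P.T)[:3];u=K@np.array([Q[0],-Q[1],-Q[2]]);u=(u[:2]/u[2]).T
        h=cv2.convexHull(((u+.5)*4*16).astype(np.int32))
        z=np.zeros_like(m);cv2.fillConvexPoly(z,h,1,shift=4)
        return 1-(z&m).sum()/(z|m).sum()
    n=3 if yaw else 2
    sim=np.vstack([p0[:n]]+[np.array(p0[:n],float)+d for d in np.diag([5,5,6.][:n])])
    o=minimize(f,p0[:n],method="Nelder-Mead",options=dict(initial_simplex=sim,xatol=.05,fatol=1e-5))
    return o.x.round(1),round(1-o.fun,3)
def box(lx,ly,z0,z1): return np.array([[a*lx/2,b*ly/2,z] for a in(-1,1) for b in(-1,1) for z in(z0,z1)])
def cyl(d,z0,z1): t=np.linspace(0,2*np.pi,40); return np.vstack([np.c_[d/2*np.cos(t),d/2*np.sin(t),0*t+z] for z in(z0,z1)])
def biggest(m):
    n,l,s,_=cv2.connectedComponentsWithStats(m.astype(np.uint8));return l==1+s[1:,4].argmax()
E
python3 - <<'E'
from h import *
im=camera("wrist").astype(int);R,G,B=im[...,0],im[...,1],im[...,2]
def near(m,P,w=30):
    u=proj("wrist",P).astype(int);z=np.zeros_like(m);z[max(0,u[1]-w):u[1]+w,u[0]-w:u[0]+w]=1;return biggest(m&z)
mb=near((B>R+40)&(B>G+25),[602,336,110]);mr=near((R>G+60)&(R>B+60),[596,213,110])
print("thin",mb.sum(),fit(mb,"wrist",cyl(22,78,128),[602,336],False))
print("thick",mr.sum(),fit(mr,"wrist",cyl(22,78,128),[596,213],False))
mg=biggest((G>R+15)&(G>B+5)&(np.indices(G.shape)[0]<200)&(np.indices(G.shape)[1]<300)&(np.indices(G.shape)[1]>100))
print("mat col",fit(mg,"wrist",box(110,175,0,3),[395,374,0]))
for n,c,b,p0 in (("drill_plate","wrist",box(76,156,64,74),[600,274,-3]),("finished_blank","wrist",box(40,85,0,22),[391,212,-8]),("mat","scene",box(110,175,0,3),[395,374,0]),("finished_blank","scene",box(40,85,0,22),[391,212,-8]),("mat","wrist",box(110,175,0,3),[395,374,0])):
    if c=="scene" and n=="mat": camera("scene")
    a=outline_of(n,c)
    for o in a[:1]: print(n,c,round(o["score"],2),o["pixels"].sum(),fit(o["pixels"],c,b,p0))
E
```

```text
thin 514 (array([603.4, 334.9]), np.float64(0.8))
thick 341 (array([598.3, 212. ]), np.float64(0.446))
mat col (array([393.8, 373.5,  -2.7]), np.float64(0.971))
drill_plate wrist 0.87 8274 (array([601.2, 272.6,  -2.6]), np.float64(0.825))
finished_blank wrist 0.36 776 (array([391., 212.,  -8.]), np.float64(0.0))
mat scene 0.9 2641 (array([396.7, 373.4,  -2.2]), np.float64(0.974))
finished_blank scene 0.69 544 (array([395.5, 212.9, -16.1]), np.float64(0.92))
mat wrist 0.83 14500 (array([394.2, 372.3,  -2.5]), np.float64(0.987))
```

Emit:
{"op": "play_rows", "data": {"steps": [[[0,0,-0.1],[0.35,0.5,-0.9],1],[[0,0,-0.1],[0.35,0.5,-0.9],1],[[0,0,-0.1],[0.35,0.5,-0.9],1],[[0,0,-0.15],[0.35,0.5,-0.9],1],[[0,0,0],[0,0,-0.9],1],[[0,0,0],[0,0,-0.9],1],[[0,0,0],[0,0,0],1]]}}

```text
time_s: 5.03
tool_pos: [602.2, 336.5, 168.6]
ee_rot: [-0.0, 0.723, 0.691, -0.001]
ft_force: [-0.6, -0.3, -0.1]
opening: 0.995
finger_force: 0.0
```

Run:
```python
from h import *
s=r.state();print(s["time_s"],s["tool_pos"],s["ee_rot"])
save("wrist","wrist2")
im=camera("wrist").astype(int);R,G,B=im[...,0],im[...,1],im[...,2]
u=proj("wrist",[602,336,110]).astype(int);print(u)
for n in ("thin_pin_collar","thin_pin"):
    a=outline_of(n,"wrist");b=spot_point(n,"wrist")
    print(n,[(round(x["score"],2),x["pixels"].sum(),np.argwhere(x["pixels"]).mean(0)) for x in a[:2]],b[:2])
m=(B>R+40)&(B>G+25);m=biggest(m&(abs(np.indices(m.shape)[0]-u[1])<80)&(abs(np.indices(m.shape)[1]-u[0])<80))
print(m.sum(),fit(m,"wrist",cyl(22,78,128),[602,336],False))
```

```text
5.025 [602.17458364 336.51742706 168.55634609] [-4.09138330e-04  7.22858308e-01  6.90994695e-01 -1.42466940e-03]
[319 232]
thin_pin_collar [(0.82, np.int64(2259), array([231.03275786, 324.29880478]))] [{'centre': [600.4, 337.0, 73.9], 'score': 0.8}]
thin_pin [(0.61, np.int64(2204), array([231.12250454, 324.56079855]))] [{'centre': [598.9, 332.7, 10.9], 'score': 0.92}]
1125 (array([604.7, 335.5]), np.float64(0.516))
```

View pics/wrist2.png

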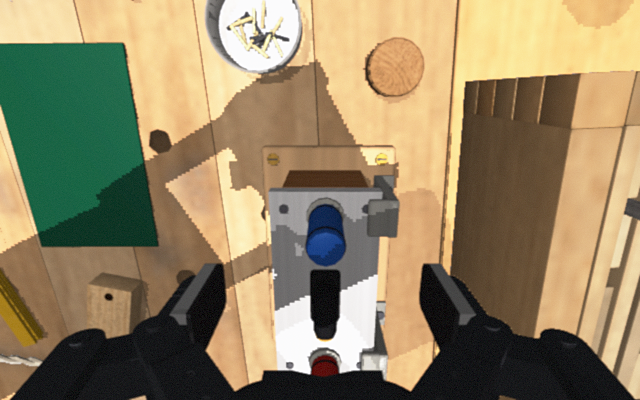

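The blue grip runs from (324,215) to (326,252), collar included. The jaws at x=222 and x=421 straddle it evenly, and the plate edges are upright in the picture, so the yaw matches. I'll go down and grip.

Run:
```python
from h import *
a=outline_of("thin_pin","wrist")[0]["pixels"]
print(fit(a,"wrist",np.vstack([cyl(22,78,128),cyl(26,74,78)]),[602,336],False), proj("wrist",[602,336,72]))
```

```text
(array([604.8, 335.5]), np.float64(0.884)) [319.79881513 210.647782  ]
```

Emit:
{"op": "play_rows", "data": {"steps": [[[0,0,0],[0,0,-0.75],1],[[0,0,0],[0,0,-0.75],1],[[0,0,0],[0,0,-0.75],1],[[0,0,0],[0,0,0],0],[[0,0,0],[0,0,0],-1],[[0,0,0],[0,0,0],-1],[[0,0,0],[0,0,0],-1],[[0,0,0],[0,0,0],-1]], "force": 40}}

```text
time_s: 6.38
tool_pos: [603.2, 337.3, 115.4]
ee_rot: [0.0, 0.723, 0.691, 0.001]
ft_force: [-0.4, 0.2, 4.3]
opening: 0.246
finger_force: 39.0
```

Emit:
{"op": "play_rows", "data": {"steps": [[[0,0,0],[0,0,0.8],-1],[[0,0,0],[0,0,0.8],-1],[[0,0,0],[0,0,0.9],-1],[[0,0,0],[0,0,0.9],-1],[[0,0,0],[0,0,0.9],-1],[[0,0,0],[0,0,0.9],-1]]}}

```text
time_s: 7.12
tool_pos: [602.9, 337.1, 246.3]
ee_rot: [0.0, 0.723, 0.691, 0.0]
ft_force: [0.3, 0.6, -0.9]
opening: 0.247
finger_force: 39.2
```

Run:
```python
from h import *
save("wrist","wrist3")
for z in (50,100): print(z,[ray("top",p,z).round() for p in ((520,90),(395,105),(270,125),(445,130))])
for n in ("thin_socket","thick_socket"):
    print(n,[(x["centre"],x["score"]) for x in spot_point(n,"wrist")[:2]])
s=r.state();print(s["tool_pos"],s["opening"],s["finger_force"])
```

```text
50 [array([ 750., -305.,   50.]), array([727.,  52.,  50.]), array([689., 404.,  50.]), array([644., -78.,  50.])]
100 [array([ 724., -274.,  100.]), array([702.,  64., 100.]), array([666., 398., 100.]), array([623., -59., 100.])]
thin_socket []
thick_socket [([562.2, 465.9, 2.2], 0.15)]
[603.23405506 337.31175943 246.00592939] 0.24384795918346608 39.22933101654053
```

View pics/wrist3.png

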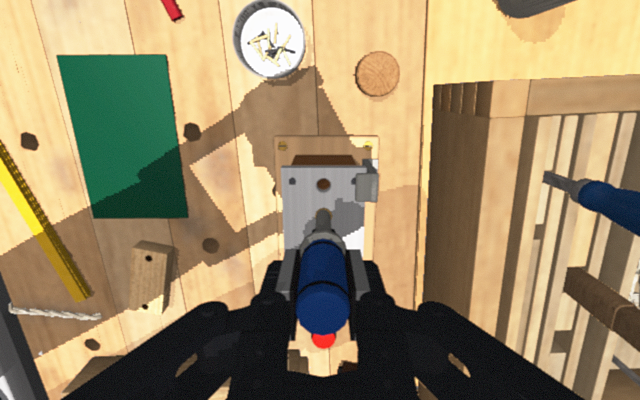

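The pin is held, with its tip at (323,213). The emptied plate hole shows at (323,184), which gives a direct reference: at the same height over the block, the socket should appear at the same pixel.

```bash
cat >> h.py <<'E'
def hole(cam,im,P,w=14):
    u=proj(cam,P).round().astype(int);g=cv2.cvtColor(im,cv2.COLOR_RGB2GRAY).astype(int)
    x0,y0=u[0]-w,u[1]-w;c=g[y0:y0+2*w,x0:x0+2*w];return u,(x0,y0),c
E
python3 - <<'E'
from h import *
im=cv2.imread("pics/wrist3.png")[:,:,::-1].copy()
c=im[174:196,310:338].astype(int).sum(2)//3
print(c)
print(ray("wrist",(323,184),74))
E
```

```text
[[166 162 163 163 163 163 163 165 165 165 164 163 164 161 160 163 166 167
  164 167 168 165 163 162 161 160 165 164]
 [169 164 161 161 160 164 164 164 165 166 166 164 164 164 160 163 168 169
  166 167 166 166 164 164 162 160 164 162]
 [167 165 161 158 164 162 162 163 166 164 167 165 165 166 161 169 166 169
  167 169 166 165 166 163 162 159 162 162]
 [167 166 163 159 161 162 162 164 165 164 164 159 156 156 152 157 163 171
  167 170 168 161 162 162 161 160 163 166]
 [168 163 162 160 163 163 166 165 162 156 140 121 108 100  98 109 136 154
  164 168 169 165 166 161 161 159 162 165]
 [166 164 162 162 162 163 164 158 142 118  88  67  56  50  50  55  88 116
  142 163 169 163 162 165 160 161 160 162]
 [168 165 161 160 162 162 159 140 105  73  52  41  41  44  40  46  53  71
  101 142 163 168 167 162 160 162 163 163]
 [165 164 160 163 159 161 143 105  65  44  39  47  41  43  47  47  48  49
   71 109 147 162 162 161 163 162 165 162]
 [167 166 162 161 164 155 128  76  43  42  41  48  43  45  48  49  49  51
   51  77 120 153 161 165 161 160 163 164]
 [167 166 160 159 159 150 116  60  36  46  46  
[... 815 characters left out ...]
90  92  88  92  97  96 100 111
  128 149 163 164 164 161 162 163 160 163]
 [167 163 161 159 160 165 160 164 144 129 113 105 104 102 104 109 116 136
  151 162 168 164 165 163 163 160 163 165]
 [167 163 162 157 161 161 162 165 162 153 142 135 135 128 130 140 148 155
  163 164 169 164 164 163 156 162 161 165]
 [168 162 162 158 160 160 163 164 163 163 157 157 154 149 152 159 163 166
  167 168 169 164 162 163 160 161 162 165]
 [165 162 162 160 161 160 164 165 164 160 162 162 165 161 159 161 164 168
  167 167 165 163 162 161 163 161 164 163]
 [168 164 163 159 162 163 160 160 163 162 162 163 161 159 160 163 165 163
  166 165 164 166 163 165 159 165 163 163]]
[604.63519231 335.66399838  74.        ]
```

Emit:
{"op": "play_rows", "data": {"steps": [[[0,0,0],[0.1,-0.95,0],-1],[[0,0,0],[0.1,-0.95,0],-1],[[0,0,0],[0.1,-0.95,0],-1],[[0,0,0],[0.1,-0.95,0],-1],[[0,0,0],[0.1,-0.95,0],-1],[[0,0,0],[0.1,-0.95,0],-1],[[0,0,0],[0.1,-0.95,0],-1],[[0,0,0],[0.1,-0.95,0],-1]]}}

```text
time_s: 8.28
tool_pos: [623.0, 145.5, 244.6]
ee_rot: [-0.0, 0.723, 0.691, 0.0]
ft_force: [1.3, 0.1, -0.4]
opening: 0.247
finger_force: 39.2
```

Emit:
{"op": "play_rows", "data": {"steps": [[[0,0,0],[0.1,-0.95,0],-1],[[0,0,0],[0.1,-0.95,0],-1],[[0,0,0],[0.1,-0.95,0],-1],[[0,0,0],[0.1,-0.95,0],-1],[[0,0,0],[0.17,-0.9,0],-1],[[0,0,0],[0,0,0],-1],[[0,0,0],[0,0,0],-1]]}}

```text
time_s: 9.15
tool_pos: [637.2, 29.6, 244.5]
ee_rot: [-0.0, 0.723, 0.691, 0.0]
ft_force: [0.5, -0.5, -0.3]
opening: 0.243
finger_force: 39.2
```

Run:
```python
from h import *
s=r.state();print(s["tool_pos"])
im=save("wrist","wrist4")
c=im[174:196,306:342].astype(int).sum(2)//3
print(c)
print([(x["centre"],x["score"]) for x in spot_point("thin_socket","wrist")[:2]])
```

```text
[637.20052837  29.61575037 244.50153092]
[[65 54 58 57 61 62 62 52 56 57 55 56 56 60 54 53 57 53 55 51 55 57 53 58
  52 55 50 49 52 51 54 48 51 53 50 49]
 [74 63 57 56 56 57 56 58 57 54 57 59 51 56 57 53 55 58 57 52 52 50 47 55
  50 51 51 55 51 54 53 52 55 46 49 49]
 [80 72 63 59 60 55 58 55 54 55 52 55 61 57 55 57 52 56 50 49 52 50 51 56
  56 54 54 56 46 49 50 51 50 49 50 50]
 [84 76 67 57 56 60 58 55 57 55 56 55 59 57 55 52 46 38 31 37 34 35 46 45
  55 55 55 56 53 53 51 50 50 46 54 47]
 [84 81 75 67 58 59 54 55 58 58 54 57 56 57 46 39 35 29 26 27 28 29 32 43
  45 51 53 49 52 50 49 48 49 50 55 48]
 [78 83 76 66 56 52 58 58 57 54 59 54 54 47 34 32 32 26 27 19 28 28 33 36
  38 47 52 55 52 48 49 53 52 46 51 50]
 [83 83 78 64 59 60 54 56 54 55 55 59 49 41 32 30 22 27 25 31 26 32 32 33
  36 41 49 51 50 48 55 51 53 48 50 51]
 [82 78 76 66 57 61 55 56 56 55 52 52 42 32 24 27 32 25 31 30 32 35 27 35
  28 40 42 51 50 54 49 52 52 49 50 51]
 [79 79 68 61 56 59 54 55 58 58 56 51 44 27 24 28 30 31 27 35 28 30 29 31
  30 37 41 50 50 50 46 49 45 48 51 50]
 [81 79 61 56 58 56 56 57 55 57 53 53 36 2
[... 757 characters left out ...]
59 56 55 56 55 59 57 53 56 53 50 53 48 41 41 36 38 37 36 32 36 46
  48 48 52 55 55 53 50 51 49 52 49 47]
 [58 58 61 56 55 56 53 52 53 57 56 59 59 52 56 51 53 46 46 47 48 47 51 51
  51 52 52 52 52 47 48 53 51 49 47 50]
 [60 57 61 57 56 58 52 57 53 58 58 59 52 56 52 47 59 54 52 51 49 54 51 50
  48 52 53 51 52 51 48 54 51 52 48 49]
 [53 56 62 57 56 53 56 55 54 57 56 57 57 56 54 55 57 56 56 58 51 50 49 51
  50 53 54 48 52 51 52 51 46 53 48 50]
 [59 56 56 54 59 52 54 56 56 59 57 54 50 52 54 51 58 54 53 54 53 54 54 52
  45 52 48 52 51 49 49 50 51 49 52 46]
 [61 59 59 52 56 55 52 56 58 57 59 59 56 56 56 53 52 54 50 52 56 54 53 55
  49 50 53 51 51 50 49 49 52 50 52 45]]
[([638.6, 30.7, 70.4], 0.92)]
```

View pics/wrist4.png

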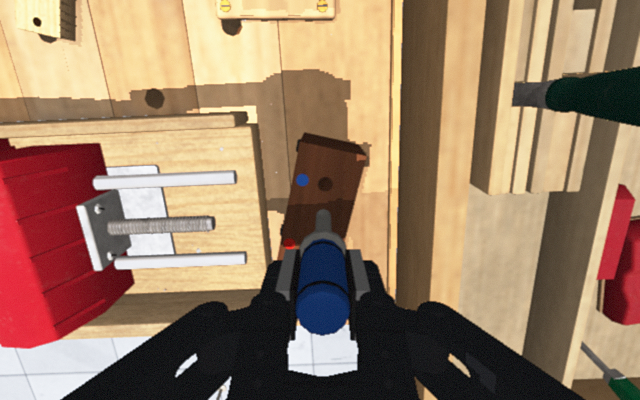

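The blue-dotted socket is at (325,184), next to its blue dot at (302,180). That is about 2 px right of the reference hole, so I'll shift +x slightly, go down to just above the mouth and check.

Emit:
{"op": "play_rows", "data": {"steps": [[[0,0,0],[0.06,0.02,-0.8],-1],[[0,0,0],[0,0,-0.8],-1],[[0,0,0],[0,0,-0.7],-1],[[0,0,0],[0,0,0],-1],[[0,0,0],[0,0,0],-1]]}}

```text
time_s: 9.88
tool_pos: [638.8, 30.1, 187.5]
ee_rot: [0.0, 0.723, 0.691, 0.0]
ft_force: [1.0, -0.1, -0.3]
opening: 0.248
finger_force: 39.2
```

Run:
```python
from h import *
s=r.state();t=s["tool_pos"];print(t,s["ft_force"])
im=save("wrist","w5full")
print("tip proj",proj("wrist",[t[0],t[1],t[2]-101.4]),proj("wrist",[t[0],t[1],t[2]-90]),"sock proj",proj("wrist",[t[0],t[1],72]))
c=cv2.resize(im[120:260,250:400],None,fx=4,fy=4,interpolation=cv2.INTER_CUBIC);c=cv2.convertScaleAbs(c,alpha=1.8)
cv2.imwrite("pics/w5.png",c[:,:,::-1])
```

```text
[638.83560479  30.1221927  187.4760992 ] [ 0.98003556 -0.09305857 -0.25696362]
tip proj [321.20219477 207.9762366 ] [321.16395022 213.61602709] sock proj [321.24482622 201.6895257 ]
```

View pics/w5.png

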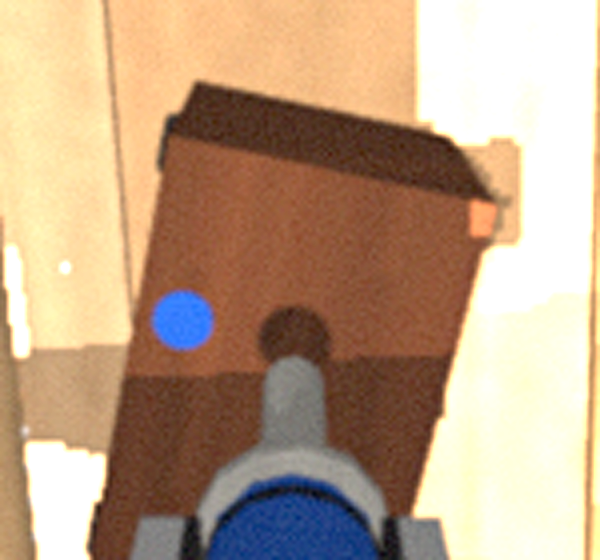

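The tip at crop (294,357) is centred across on the socket, whose centre is near crop (295,338). Fore-and-aft agrees within about 1 mm. I'll start the insertion and watch the force.

Emit:
{"op": "play_rows", "data": {"steps": [[[0,0,0],[0,0.02,-0.4],-1],[[0,0,0],[0,0,-0.3],-1],[[0,0,0],[0,0,-0.3],-1],[[0,0,0],[0,0,-0.3],-1],[[0,0,0],[0,0,0],-1]]}}

```text
time_s: 10.55
tool_pos: [638.4, 30.6, 153.7]
ee_rot: [-0.0, 0.723, 0.691, -0.0]
ft_force: [0.8, -0.1, -0.5]
opening: 0.245
finger_force: 39.2
```

It is in freely. Now down the rest of the way.

Emit:
{"op": "play_rows", "data": {"steps": [[[0,0,0],[0,0,-0.5],-1],[[0,0,0],[0,0,-0.5],-1],[[0,0,0],[0,0,-0.45],-1],[[0,0,0],[0,0,-0.1],-1],[[0,0,0],[0,0,-0.06],-1],[[0,0,0],[0,0,0],-1]]}}

```text
time_s: 11.3
tool_pos: [638.8, 30.6, 114.6]
ee_rot: [0.0, 0.723, 0.691, 0.0]
ft_force: [0.0, 0.1, -1.3]
opening: 0.246
finger_force: 39.2
```

Emit:
{"op": "play_rows", "data": {"steps": [[[0,0,0],[0,0,-0.06],-1],[[0,0,0],[0,0,-0.06],-1],[[0,0,0],[0,0,-0.06],-1],[[0,0,0],[0,0,0],-1]]}}

```text
time_s: 11.8
tool_pos: [639.2, 30.6, 113.3]
ee_rot: [0.001, 0.723, 0.691, 0.001]
ft_force: [-12.5, -0.0, 27.7]
opening: 0.245
finger_force: 42.3
```

Home: the 28 N push-back comes with the collar seated. Release, rise, and travel over to the red pin.

Emit:
{"op": "play_rows", "data": {"steps": [[[0,0,0],[0,0,0.15],-1],[[0,0,0],[0,0,0],0.3],[[0,0,0],[0,0,0],0.3],[[0,0,0],[0,0,0],0.3],[[0,0,0],[0,0,0.8],0.3],[[0,0,0],[0,0,0.9],0.3],[[0,0,0],[0,0,0.9],0.5],[[0,0,0],[0,0.5,0.9],0.5]]}}

```text
time_s: 12.8
tool_pos: [638.8, 43.1, 203.4]
ee_rot: [0.0, 0.723, 0.691, 0.0]
ft_force: [-1.7, 0.2, 0.7]
opening: 0.751
finger_force: 0.0
```

Emit:
{"op": "play_rows", "data": {"steps": [[[0,0,0],[-0.2,0.9,0],0.6],[[0,0,0],[-0.2,0.9,0],0.6],[[0,0,0],[-0.2,0.9,0],0.6],[[0,0,0],[-0.2,0.9,0],0.6],[[0,0,0],[-0.2,0.9,0],0.6],[[0,0,0],[-0.2,0.9,0],0.6],[[0,0,0],[-0.26,0.9,0],0.6],[[0,0,0],[-0.2,0.5,0],0.6]]}}

```text
time_s: 13.8
tool_pos: [596.7, 214.6, 201.0]
ee_rot: [-0.0, 0.723, 0.691, -0.0]
ft_force: [-0.1, 0.1, -0.8]
opening: 0.8
finger_force: 0.0
```

Run:
```python
from h import *
s=r.state();t=s["tool_pos"];print(t)
im=save("wrist","w6")
print([(x["centre"],x["score"]) for n in ("thick_pin_collar","thick_pin") for x in spot_point(n,"wrist")[:2]])
o=outline_of("thick_pin","wrist")
if o: print(o[0]["score"],fit(o[0]["pixels"],"wrist",np.vstack([cyl(22,78,128),cyl(26,74,78)]),[598,213],False))
```

```text
[596.66937526 214.62877721 201.01414243]
[([597.9, 209.5, 75.0], 0.58), ([598.0, 214.1, 13.6], 0.65)]
0.92 (array([599.4, 210.7]), np.float64(0.904))
```

View pics/w6.png

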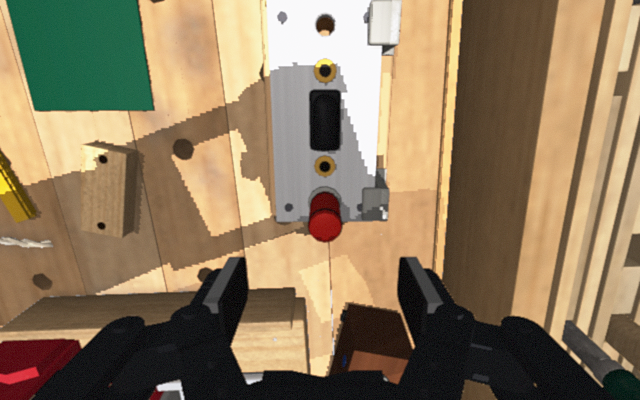

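The red grip is at (325,220), centred between the jaws at x=240 and x=405. Grip it.

Emit:
{"op": "play_rows", "data": {"steps": [[[0,0,0],[0.04,-0.08,-0.85],0.6],[[0,0,0],[0,0,-0.85],0.6],[[0,0,0],[0,0,-0.85],0.6],[[0,0,0],[0,0,-0.85],0.6],[[0,0,0],[0,0,0],0],[[0,0,0],[0,0,0],-1],[[0,0,0],[0,0,0],-1],[[0,0,0],[0,0,0],-1]], "force": 40}}

```text
time_s: 15.0
tool_pos: [598.6, 211.3, 117.1]
ee_rot: [0.0, 0.723, 0.691, 0.001]
ft_force: [0.7, 0.3, 4.8]
opening: 0.244
finger_force: 39.3
```

Emit:
{"op": "play_rows", "data": {"steps": [[[0,0,0],[0,0,0],-1],[[0,0,0],[0,0,0.8],-1],[[0,0,0],[0,0,0.8],-1],[[0,0,0],[0,0,0.9],-1],[[0,0,0],[0,0,0.9],-1],[[0,0,0],[0,0,0.9],-1],[[0,0,0],[0,0,0.9],-1],[[0,0,0],[0,0,0],-1]]}}

```text
time_s: 16.0
tool_pos: [598.7, 211.3, 248.4]
ee_rot: [0.001, 0.723, 0.691, 0.001]
ft_force: [-0.3, -0.4, -1.0]
opening: 0.246
finger_force: 39.2
```

Run:
```python
from h import *
s=r.state();t=s["tool_pos"];print(t,s["opening"],s["time_s"])
im=save("wrist","w7")
cv2.imwrite("pics/w7c.png",cv2.resize(im[120:260,250:400],None,fx=2,fy=2,interpolation=cv2.INTER_CUBIC)[:,:,::-1])
g=im.astype(int).sum(2)//3
print(g[170:200:3,308:340]); print(g[168:202,323])
```

```text
[598.68343275 211.29077927 248.37484205] 0.24610493330440686 16.0
[[161 156 153 152 158 155 157 156 154 154 156 157 160 157 158 155 156 155
  156 158 159 159 156 155 152 152 156 157 158 158 159 157]
 [158 158 156 155 155 158 155 147 129 113 100  99  90  87  96  99 103 113
  129 147 157 161 154 157 149 154 155 158 160 157 157 158]
 [159 157 153 158 145 114  74  45  40  44  44  44  44  45  50  45  49  46
   49  54  79 118 147 155 151 152 154 156 160 156 156 157]
 [159 156 155 133 100  56  36  42  48  41  49  44  45  47  55  52  52  50
   46  47  44  65 103 138 152 154 153 158 160 156 158 154]
 [162 159 149 127  93  57  38  42  44  45  44  46  46  46  50  54  51  52
   50  45  44  62 102 134 149 154 157 157 158 159 156 156]
 [159 153 153 138 119  90  75  60  45  42  43  46  49  51  48  51  45  52
   52  64  80 106 129 146 149 155 154 157 159 157 155 155]
 [159 155 154 153 153 145 126 104  92  86  84  83  80  85  85  85  91  93
   99 114 134 150 157 154 152 153 153 157 154 157 153 157]
 [158 156 154 152 156 156 154 155 151 146 145 140 139 142 142 145 145 147
  151 156 156 155 158 152 152 153 155 157 160 158 155 159]
 [159 158 150 155 152 157 156 150 156 153 154 151 155 156 153 155 153 155
  157 155 157 157 157 155 142 111 103 108 107 108 108 107]
 [158 157 153 153 156 155 158 154 152 153 155 152 158 157 155 157 156 154
  156 156 158 158 143 109 104 101 106 112 108 110 111 110]]
[155 155 155 150 126  99  78  53  45  48  53  52  54  47  54  50  49  51
  49  61  85  95 115 145 154 156 155 155 156 157 155 142 111  88]
```

The red pin is out; its hole shows near (321,181). Now over to the wide socket.

Emit:
{"op": "play_rows", "data": {"steps": [[[0,0,0],[0.1,-0.98,0],-1],[[0,0,0],[0.1,-0.98,0],-1],[[0,0,0],[0.1,-0.98,0],-1],[[0,0,0],[0.1,-0.98,0],-1],[[0,0,0],[0.1,-0.98,0],-1],[[0,0,0],[0.1,-0.98,0],-1],[[0,0,0],[0.1,-0.98,0],-1],[[0,0,0],[0.1,-0.98,0],-1]]}}

```text
time_s: 17.05
tool_pos: [617.9, 14.3, 244.6]
ee_rot: [-0.001, 0.723, 0.691, -0.001]
ft_force: [0.6, -0.2, -0.8]
opening: 0.242
finger_force: 39.2
```

Emit:
{"op": "play_rows", "data": {"steps": [[[0,0,0],[0.12,-0.98,0],-1],[[0,0,0],[0.15,-0.98,0],-1],[[0,0,0],[0,0,0],-1],[[0,0,0],[0,0,-0.7],-1],[[0,0,0],[0,0,-0.8],-1],[[0,0,0],[0,0,-0.8],-1],[[0,0,0],[0,0,0],-1],[[0,0,0],[0,0,0],-1]]}}

```text
time_s: 18.05
tool_pos: [625.1, -33.7, 189.0]
ee_rot: [0.0, 0.723, 0.691, 0.0]
ft_force: [0.2, -0.9, 0.4]
opening: 0.244
finger_force: 39.2
```

Run:
```python
from h import *
s=r.state();t=s["tool_pos"];print(t,s["ft_force"])
im=save("wrist","w8full")
print("tip proj",proj("wrist",[t[0],t[1],t[2]-103.1]),"sock proj",proj("wrist",[t[0],t[1],72]))
c=cv2.resize(im[120:260,250:400],None,fx=4,fy=4,interpolation=cv2.INTER_CUBIC);c=cv2.convertScaleAbs(c,alpha=1.8)
cv2.imwrite("pics/w8.png",c[:,:,::-1])
```

```text
[625.06581921 -33.74248582 188.95098065] [ 0.21013784 -0.87645069  0.35280316]
tip proj [321.17634613 207.07153406] sock proj [321.21974678 200.96532159]
```

View pics/w8.png

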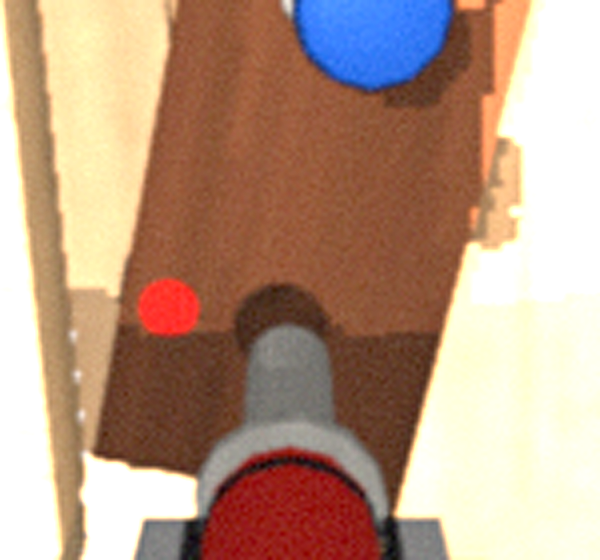

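The socket centre is at crop (281,327) and the tip axis at crop x=288. So I'll shift about -1.2 mm in x and -0.9 mm in y, then insert.

Emit:
{"op": "play_rows", "data": {"steps": [[[0,0,0],[-0.05,-0.035,-0.3],-1],[[0,0,0],[0,0,-0.3],-1],[[0,0,0],[0,0,-0.3],-1],[[0,0,0],[0,0,-0.3],-1],[[0,0,0],[0,0,0],-1]]}}

```text
time_s: 18.73
tool_pos: [623.4, -34.7, 157.7]
ee_rot: [-0.0, 0.723, 0.691, -0.0]
ft_force: [-0.3, 0.7, -0.0]
opening: 0.247
finger_force: 39.2
```

Emit:
{"op": "play_rows", "data": {"steps": [[[0,0,0],[0,0,-0.5],-1],[[0,0,0],[0,0,-0.5],-1],[[0,0,0],[0,0,-0.5],-1],[[0,0,0],[0,0,-0.15],-1],[[0,0,0],[0,0,-0.08],-1],[[0,0,0],[0,0,-0.08],-1],[[0,0,0],[0,0,0],-1]]}}

```text
time_s: 19.6
tool_pos: [623.9, -34.8, 115.0]
ee_rot: [0.0, 0.723, 0.691, 0.0]
ft_force: [-7.6, 0.7, 11.3]
opening: 0.244
finger_force: 40.5
```

Home again. One last nudge, then release and go to the plate handle.

Emit:
{"op": "play_rows", "data": {"steps": [[[0,0,0],[0,0,-0.06],-1],[[0,0,0],[0,0,0.15],-1],[[0,0,0],[0,0,0],0.3],[[0,0,0],[0,0,0],0.3],[[0,0,0],[0,0,0],0.3],[[0,0,0],[0,0,0.8],0.3],[[0,0,0],[0,0,0.9],0.3],[[0,0,0],[0,0,0.9],0.3]]}}

```text
time_s: 20.6
tool_pos: [623.9, -34.8, 183.2]
ee_rot: [0.001, 0.723, 0.691, 0.001]
ft_force: [0.4, -0.2, 0.1]
opening: 0.644
finger_force: 0.0
```

Emit:
{"op": "play_rows", "data": {"steps": [[[0,0,0],[-0.07,0.95,0.9],0.3],[[0,0,0],[-0.07,0.95,0],0.3],[[0,0,0],[-0.07,0.95,0],0.3],[[0,0,0],[-0.07,0.95,0],0.3],[[0,0,0],[-0.07,0.95,0],0.3],[[0,0,0],[-0.07,0.95,0],0.3],[[0,0,0],[-0.07,0.95,0],0.3],[[0,0,0],[-0.07,0.95,0],0.3]]}}

```text
time_s: 21.6
tool_pos: [609.7, 156.1, 204.8]
ee_rot: [0.0, 0.723, 0.691, 0.001]
ft_force: [0.0, 0.3, 0.2]
opening: 0.653
finger_force: 0.0
```

Emit:
{"op": "play_rows", "data": {"steps": [[[0,0,0],[-0.07,0.95,0],0.3],[[0,0,0],[-0.07,0.95,0],0.3],[[0,0,0],[-0.07,0.95,0],0.3],[[0,0,0],[-0.07,0.95,0],0.3],[[0,0,0],[-0.07,0.95,0],0.3],[[0,0,0],[0,0,0],0.3],[[0,0,0],[0,0,0],0.3]]}}

```text
time_s: 22.48
tool_pos: [600.9, 274.0, 202.9]
ee_rot: [0.0, 0.723, 0.691, -0.0]
ft_force: [-0.8, -0.3, 0.3]
opening: 0.651
finger_force: 0.0
```

Run:
```python
from h import *
s=r.state();t=s["tool_pos"];print(t,s["time_s"])
for n in ("top","wrist"): save(n,n+"9")
for n in ("drill_plate","thin_pin_collar","thick_pin_collar","thin_pin","thick_pin"):
    print(n,[(c,x["centre"],round(x["score"],2)) for c in ("top","wrist") for x in spot_point(n,c)[:1]])
o=outline_of("drill_plate","wrist")
if o: print(o[0]["score"],fit(o[0]["pixels"],"wrist",box(76,156,64,74),[601,274,-3]))
a=cv2.imread("pics/top9.png")[90:190,330:500];b=cv2.imread("pics/wrist9.png")
cv2.imwrite("pics/c9.png",np.vstack([cv2.resize(a,(510,300),interpolation=cv2.INTER_CUBIC),cv2.resize(b,(510,300))]))
```

```text
[600.91599826 274.02905671 202.92849763] 22.475
drill_plate [('top', [622.9, -31.0, 12.0], 0.73), ('wrist', [601.3, 280.5, 60.9], 0.91)]
thin_pin_collar [('top', [637.7, 28.6, 68.3], 0.54), ('wrist', [395.5, 375.7, 3.0], 0.55)]
thick_pin_collar [('top', [625.1, -36.0, 71.5], 0.47)]
thin_pin [('top', [642.5, 26.4, 10.6], 0.56), ('wrist', [600.6, 275.0, 58.2], 0.7)]
thick_pin [('top', [623.1, -32.1, 14.3], 0.67)]
0.67 (array([601.2, 272.8,  -2.6]), np.float64(0.931))
```

View pics/c9.png

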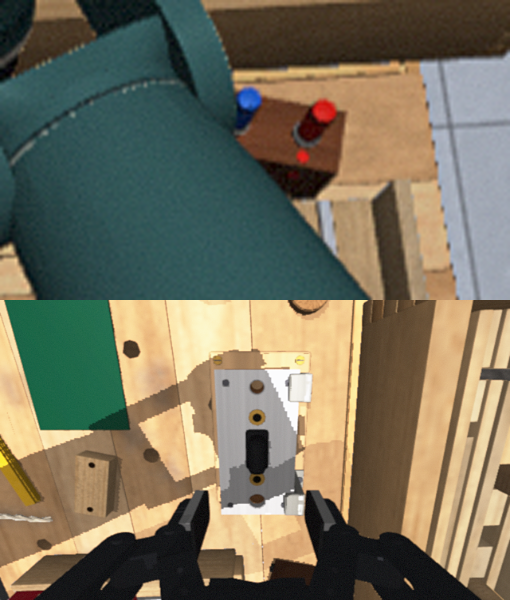

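Both pins stand in the block with their collars down. The plate with its black grip is centred at crop (257,450). Next, down onto the grip (TCP z about 105).

Emit:
{"op": "play_rows", "data": {"steps": [[[0,0,0],[-0.02,-0.02,-0.95],0.1],[[0,0,0],[0,0,-0.95],0.1],[[0,0,0],[0,0,-0.95],0],[[0,0,0],[0,0,-0.95],0],[[0,0,0],[0,0,0],0],[[0,0,0],[0,0,0],-0.3],[[0,0,0],[0,0,0],-1],[[0,0,0],[0,0,0],-1]], "force": 70}}

```text
time_s: 24.12
tool_pos: [600.9, 273.7, 109.7]
ee_rot: [0.0, 0.723, 0.691, 0.001]
ft_force: [-0.6, -0.1, 6.2]
opening: 0.168
finger_force: 71.1
```

Emit:
{"op": "play_rows", "data": {"steps": [[[0,0,0],[0,0,0],-1],[[0,0,0],[0,0,0],-1]]}}

```text
time_s: 24.38
tool_pos: [600.9, 273.8, 109.7]
ee_rot: [0.0, 0.723, 0.691, 0.001]
ft_force: [-1.7, -0.4, 6.9]
opening: 0.164
finger_force: 71.1
```

Gripped. Draw the plate 24 mm towards jig -x.

Emit:
{"op": "play_rows", "data": {"steps": [[[0,0,0],[0,0,0.04],-1],[[0,0,0],[-0.32,0.015,0],-1],[[0,0,0],[-0.32,0.015,0],-1],[[0,0,0],[-0.32,0.015,0],-1],[[0,0,0],[0,0,0],-1]]}}

```text
time_s: 25.0
tool_pos: [575.5, 274.8, 109.7]
ee_rot: [-0.0, 0.723, 0.691, 0.0]
ft_force: [-3.2, -0.9, 9.7]
opening: 0.17
finger_force: 71.4
```

Emit:
{"op": "play_rows", "data": {"steps": [[[0,0,0],[0,0,0.4],-1],[[0,0,0],[0,0,0.7],-1],[[0,0,0],[0,0,0.7],-1],[[0,0,0],[-0.5,0.27,0],-1],[[0,0,0],[-0.8,0.44,0],-1],[[0,0,0],[-0.9,0.49,0],-1],[[0,0,0],[-0.9,0.49,0],-1],[[0,0,0],[-0.9,0.49,0],-1]]}}

```text
time_s: 26.0
tool_pos: [474.4, 330.1, 153.9]
ee_rot: [-0.0, 0.723, 0.691, -0.0]
ft_force: [-0.0, 0.3, -3.6]
opening: 0.167
finger_force: 69.7
```

Emit:
{"op": "play_rows", "data": {"steps": [[[0,0,0],[-0.9,0.49,0],-1],[[0,0,0],[-0.9,0.49,0],-1],[[0,0,0],[-0.9,0.5,0],-1],[[0,0,0],[-0.56,0.31,-0.4],-1],[[0,0,0],[0,0,-0.7],-1],[[0,0,0],[0,0,-0.7],-1],[[0,0,0],[0,0,0],-1],[[0,0,0],[0,0,0],-1]]}}

```text
time_s: 27.0
tool_pos: [395.4, 373.7, 109.1]
ee_rot: [0.0, 0.723, 0.691, -0.0]
ft_force: [-1.0, 0.1, -3.9]
opening: 0.165
finger_force: 69.5
```

Run:
```python
from h import *
s=r.state();t=s["tool_pos"];print(t,s["ee_rot"],s["time_s"],s["opening"],s["ft_force"])
im=save("wrist","w10")
z0=t[2]-45.7
o=outline_of("drill_plate","wrist")
if o: print(o[0]["score"],z0,fit(o[0]["pixels"],"wrist",box(76,156,z0,z0+10),[t[0],t[1],-3]))
m=outline_of("mat","wrist")
print([(x["centre"],x["score"]) for n in ("drill_plate","mat") for x in spot_point(n,"wrist")[:1]])
cv2.imwrite("pics/w10c.png",im[:,:,::-1])
```

```text
[395.37095725 373.70609212 109.12664936] [ 1.08480954e-05  7.23074959e-01  6.90769570e-01 -7.06604571e-05] 27.0 0.1645295241246294 [-1.03229593  0.06923006 -3.91298469]
0.89 63.426649364690306 (array([396. , 373.1,  -2.5]), np.float64(0.743))
[([394.1, 376.1, 60.9], 0.91), ([276.6, 287.1, 3.3], 0.16)]
```

View pics/w10.png

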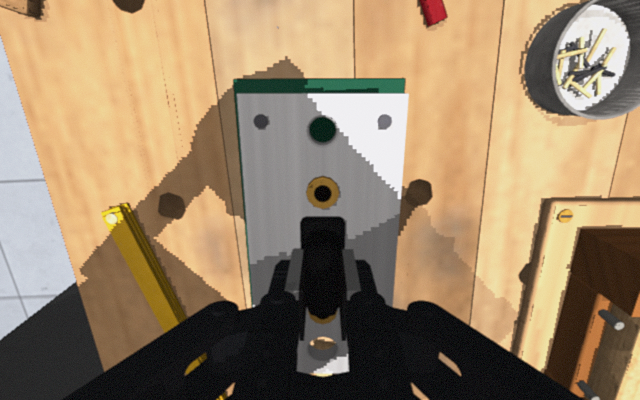

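The plate is centred over the mat, about 1.5 mm too far +x. I'll correct that and lower gently.

Emit:
{"op": "play_rows", "data": {"steps": [[[0,0,0],[-0.06,0,-0.7],-1],[[0,0,0],[0,0,-0.7],-1],[[0,0,0],[0,0,-0.5],-1],[[0,0,0],[0,0,-0.25],-1],[[0,0,0],[0,0,-0.1],-1],[[0,0,0],[0,0,-0.06],-1],[[0,0,0],[0,0,-0.05],-1],[[0,0,0],[0,0,0],-1]]}}

```text
time_s: 28.25
tool_pos: [393.5, 373.9, 50.2]
ee_rot: [0.0, 0.723, 0.691, 0.0]
ft_force: [-0.2, 0.4, -3.7]
opening: 0.167
finger_force: 69.7
```

Emit:
{"op": "play_rows", "data": {"steps": [[[0,0,0],[0,0,-0.05],-1],[[0,0,0],[0,0,-0.04],-1],[[0,0,0],[0,0,-0.04],-1],[[0,0,0],[0,0,0],-1]]}}

```text
time_s: 28.75
tool_pos: [393.5, 374.0, 48.7]
ee_rot: [0.0, 0.723, 0.691, 0.0]
ft_force: [-9.3, -9.3, 20.4]
opening: 0.162
finger_force: 73.0
```

Laid down. Release and go over the blank in the jig.

Emit:
{"op": "play_rows", "data": {"steps": [[[0,0,0],[0,0,0.04],-1],[[0,0,0],[0,0,0],-0.3],[[0,0,0],[0,0,0],0],[[0,0,0],[0,0,0],0],[[0,0,0],[0,0,0],0],[[0,0,0],[0,0,0.8],0],[[0,0,0],[0,0,0.9],0],[[0,0,0],[0,0,0.9],0.4]]}}

```text
time_s: 29.75
tool_pos: [393.6, 374.0, 115.0]
ee_rot: [0.0, 0.723, 0.691, 0.001]
ft_force: [-0.8, 0.4, 0.1]
opening: 0.689
finger_force: 0.0
```

Emit:
{"op": "play_rows", "data": {"steps": [[[0,0,0],[0.5,-0.25,0.9],0.6],[[0,0,0],[0.92,-0.45,0.5],0.6],[[0,0,0],[0.92,-0.45,0],0.6],[[0,0,0],[0.92,-0.45,0],0.6],[[0,0,0],[0.92,-0.45,0],0.6],[[0,0,0],[0.92,-0.45,0],0.6],[[0,0,0],[0.92,-0.45,0],0.6],[[0,0,0],[0.92,-0.45,0],0.6]]}}

```text
time_s: 30.75
tool_pos: [568.4, 288.1, 147.8]
ee_rot: [-0.0, 0.723, 0.691, -0.0]
ft_force: [0.5, 0.0, 0.3]
opening: 0.803
finger_force: 0.0
```

Emit:
{"op": "play_rows", "data": {"steps": [[[0,0,0],[0.92,-0.45,0],0.6],[[0,0,0],[0.4,-0.17,0],0.6],[[0,0,0],[0,0,0],0.6]]}}

```text
time_s: 31.12
tool_pos: [600.3, 273.1, 147.5]
ee_rot: [-0.0, 0.723, 0.691, -0.0]
ft_force: [-0.0, 0.2, 0.4]
opening: 0.798
finger_force: 0.0
```

Run:
```python
from h import *
s=r.state();t=s["tool_pos"];print(t,s["ee_rot"],s["time_s"],s["opening"])
im=save("wrist","w11")
o=outline_of("blank","wrist");print([(x["score"],x["pixels"].sum()) for x in o[:3]])
if o: print(fit(o[0]["pixels"],"wrist",box(40,85,40,62),[601,273,-3]))
print([(x["centre"],x["score"]) for n in ("blank","jig_nest","finished_blank") for x in spot_point(n,"wrist")[:1]])
for n in ("finished_blank",):
    o=outline_of(n,"wrist")
    if o: print(n,o[0]["score"],o[0]["pixels"].sum(),fit(o[0]["pixels"],"wrist",box(40,85,0,22),[393,212,-15]))
camera("scene")
for n,b,p0 in (("finished_blank",box(40,85,0,22),[393,212,-15]),("drill_plate",box(76,156,3,13),[394,373,-3]),("mat",box(110,175,0,3),[394,373,-3])):
    o=outline_of(n,"scene")
    if o: print("scene",n,o[0]["score"],o[0]["pixels"].sum(),fit(o[0]["pixels"],"scene",b,p0))
```

```text
[600.33691473 273.10795396 147.50854272] [-1.47622540e-04  7.23069348e-01  6.90775394e-01 -2.26700216e-04] 31.125 0.7978584392218563
[(0.7, np.int64(7578))]
(array([600.6, 271.9,  -2.5]), np.float64(0.964))
[([604.0, 272.7, 41.7], 0.59), ([392.1, 211.8, -3.2], 0.95)]
finished_blank 0.87 6151 (array([391. , 211.7, -15.3]), np.float64(0.969))
scene finished_blank 0.88 508 (array([395.8, 212.2, -14.2]), np.float64(0.866))
scene drill_plate 0.96 1831 (array([397.5, 375.5,  -1.5]), np.float64(0.968))
scene mat 0.87 822 (array([396.8, 375.1,  -2.1]), np.float64(0.305))
```

View pics/w11.png

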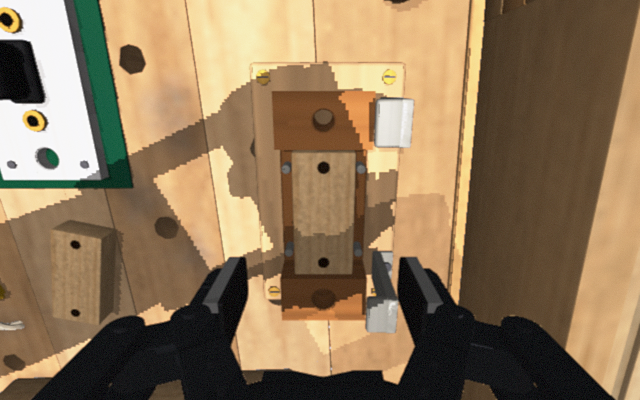

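The blank is at (323,212) with dowels at its sides, and the finished blank is at (85,270) with a yaw of -15°. The plate rests squarely on the mat. I'll grip the blank now.

Emit:
{"op": "play_rows", "data": {"steps": [[[0,0,0],[0,0,-0.82],0.4],[[0,0,0],[0,0,-0.82],0.4],[[0,0,0],[0,0,-0.82],0.4],[[0,0,0],[0,0,-0.8],0.4],[[0,0,0],[0,0,0],0.4],[[0,0,0],[0,0,0],0],[[0,0,0],[0,0,0],-1],[[0,0,0],[0,0,0],-1]], "force": 35}}

```text
time_s: 32.62
tool_pos: [600.3, 273.5, 67.3]
ee_rot: [0.0, 0.723, 0.691, 0.001]
ft_force: [-0.3, 0.2, 4.3]
opening: 0.46
finger_force: 37.0
```

Emit:
{"op": "play_rows", "data": {"steps": [[[0,0,0],[0,0,0],-1],[[0,0,0],[0,0,0.3],-1],[[0,0,0],[0,0,0.8],-1],[[0,0,0],[0,0,0.8],-1],[[0,0,0],[0,0,0.9],-1],[[0,0,0],[0,0,0],-1]]}}

```text
time_s: 33.38
tool_pos: [600.8, 273.7, 139.4]
ee_rot: [0.001, 0.723, 0.691, 0.002]
ft_force: [0.3, 0.2, 0.2]
opening: 0.453
finger_force: 36.5
```

Emit:
{"op": "play_rows", "data": {"steps": [[[0,0,-0.27],[-0.8,-0.48,0.2],-1],[[0,0,-0.27],[-0.8,-0.48,0.2],-1],[[0,0,-0.27],[-0.8,-0.48,0],-1],[[0,0,-0.27],[-0.8,-0.48,0],-1],[[0,0,-0.27],[-0.8,-0.48,0],-1],[[0,0,-0.25],[-0.8,-0.48,0],-1],[[0,0,0],[0,0,0],-1],[[0,0,0],[0,0,0],-1]]}}

```text
time_s: 34.38
tool_pos: [480.1, 201.5, 146.2]
ee_rot: [-0.0, 0.795, 0.606, 0.0]
ft_force: [-0.5, -0.7, 0.2]
opening: 0.458
finger_force: 36.5
```

Run:
```python
from h import *
s=r.state();t=s["tool_pos"];q=s["ee_rot"];print(t,q,s["time_s"],s["opening"], "jaw yaw",np.rad2deg(np.arctan2(2*q[2]**2-1,2*q[1]*q[2])))
im=save("wrist","w12")
z=t[2]-27.3
for n,b,p0 in (("finished_blank",box(40,85,0,22),[391,212,-15]),("blank",box(40,85,z,z+22),[t[0],t[1],-15])):
    for o in outline_of(n,"wrist")[:2]: print(n,o["score"],o["pixels"].sum(),np.argwhere(o["pixels"]).mean(0),fit(o["pixels"],"wrist",b,p0))
```

```text
[480.12575716 201.49411481 146.22906644] [-1.11409113e-05  7.95256626e-01  6.06272953e-01  7.26465354e-05] 34.375 0.4584253324685737 jaw yaw -15.35900343398644
finished_blank 0.81 6050 [208.84049587 211.63206612] (array([392.3, 211. , -15.4]), np.float64(0.951))
blank 0.57 17407 [267.26179123 322.46050439] (array([480.8, 200.4, -15.4]), np.float64(0.977))
```

View pics/w12.png

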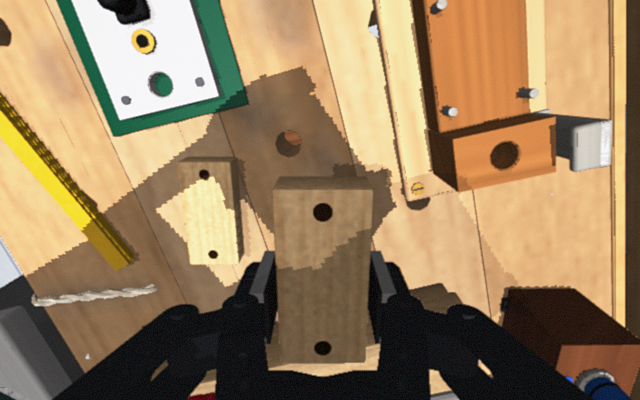

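The held blank fits at (480.8, 200.4, -15.4°) and the finished blank at (392.3, 211.0, -15.4°), both seen by the same camera. The shift is about (-89, +11) mm with no rotation.

Emit:
{"op": "play_rows", "data": {"steps": [[[0,0,0],[-0.71,0.09,0],-1],[[0,0,0],[-0.71,0.09,0],-1],[[0,0,0],[-0.71,0.09,0],-1],[[0,0,0],[-0.71,0.09,-0.4],-1],[[0,0,0],[-0.71,0.08,-0.8],-1],[[0,0,0],[0,0,-0.8],-1],[[0,0,0],[0,0,-0.8],-1],[[0,0,0],[0,0,-0.6],-1]]}}

```text
time_s: 35.52
tool_pos: [390.3, 212.5, 60.7]
ee_rot: [0.0, 0.795, 0.606, 0.0]
ft_force: [-0.3, -0.8, -0.7]
opening: 0.458
finger_force: 36.5
```

Emit:
{"op": "play_rows", "data": {"steps": [[[0,0,0],[0,0,0],-1],[[0,0,0],[0,0,0],-1]]}}

```text
time_s: 35.78
tool_pos: [391.3, 212.5, 62.0]
ee_rot: [0.0, 0.795, 0.606, 0.0]
ft_force: [0.3, -0.2, -1.2]
opening: 0.459
finger_force: 36.5
```

Run:
```python
from h import *
s=r.state();t=s["tool_pos"];q=s["ee_rot"];print(t,s["time_s"],s["opening"], s["ft_force"])
im=save("wrist","w13")
z=t[2]-27.3
for o in outline_of("blank","wrist")[:1]: print(o["score"],o["pixels"].sum(),fit(o["pixels"],"wrist",box(40,85,z,z+22),[t[0],t[1],-15]))
o=outline_of("finished_blank","wrist");print([(x["score"],x["pixels"].sum(),np.argwhere(x["pixels"]).mean(0)) for x in o[:2]])
a=np.deg2rad(-15.4);c,sn=np.cos(a),np.sin(a)
# predicted +y end edges
for nm,x0,y0,zz in (("fin",392.3,211.,22),("blank",t[0]+.7,t[1]-1.1,z),("blanktop",t[0]+.7,t[1]-1.1,z+22)):
    print(nm,[proj("wrist",[x0+c*u-sn*42.5,y0+sn*u+c*42.5,zz]).round(1) for u in(-20,20)])
cv2.imwrite("pics/w13c.png",cv2.resize(im[130:260,230:420],None,fx=4,fy=4,interpolation=cv2.INTER_CUBIC)[:,:,::-1])
```

```text
[391.31559172 212.53580817  62.01288153] 35.775 0.4590601725654297 [ 0.26933351 -0.18246487 -1.18637727]
0.64 17504 (array([392. , 211.2, -15.4]), np.float64(0.982))
[(0.79, np.int64(1162), array([169.16781411, 322.90877797]))]
fin [array([282. , 170.4]), array([363.9, 170.3])]
blank [array([277.9, 175.9]), array([366.4, 175.8])]
blanktop [array([270.8, 189.4]), array([373.5, 189.3])]
```

View pics/w13c.png

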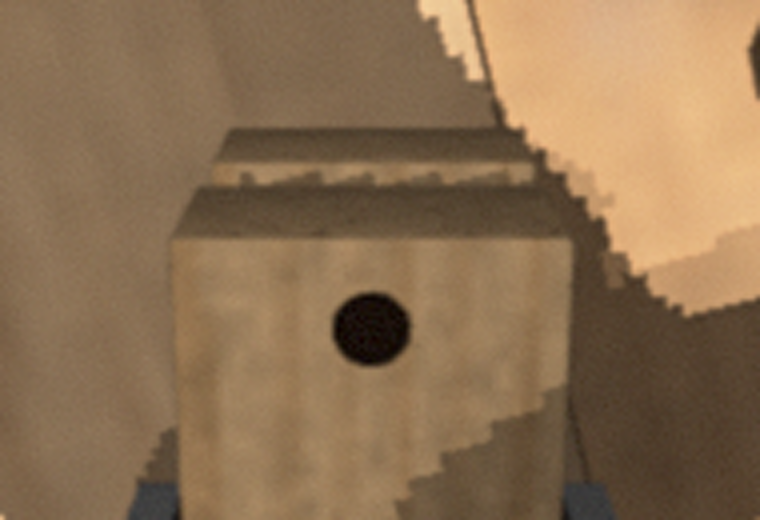

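The finished blank's end edge (crop y=162, x 213–537) lies concentric and parallel with the held blank's lower edge (crop y=185, x 197–550). The match is within about 0.5 mm, so I'll lower gently.

Emit:
{"op": "play_rows", "data": {"steps": [[[0,0,0],[0,0,-0.2],-1],[[0,0,0],[0,0,-0.12],-1],[[0,0,0],[0,0,-0.06],-1],[[0,0,0],[0,0,-0.04],-1],[[0,0,0],[0,0,-0.03],-1],[[0,0,0],[0,0,0],-1]]}}

```text
time_s: 36.67
tool_pos: [391.1, 212.4, 50.0]
ee_rot: [-0.0, 0.795, 0.606, -0.0]
ft_force: [0.4, 0.6, -0.6]
opening: 0.458
finger_force: 36.5
```

Emit:
{"op": "play_rows", "data": {"steps": [[[0,0,0],[0,0,-0.03],-1],[[0,0,0],[0,0,-0.02],-1],[[0,0,0],[0,0,0],-1]]}}

```text
time_s: 37.05
tool_pos: [391.2, 212.4, 49.3]
ee_rot: [0.0, 0.795, 0.606, 0.0]
ft_force: [-3.5, -1.7, 6.3]
opening: 0.462
finger_force: 37.2
```

Contact at 6 N, at the expected height. I'll release gradually and retreat upwards.

Emit:
{"op": "play_rows", "data": {"steps": [[[0,0,0],[0,0,0],0],[[0,0,0],[0,0,0],0.3],[[0,0,0],[0,0,0],0.4],[[0,0,0],[0,0,0],0.4],[[0,0,0],[0,0,0.5],0.4],[[0,0,0],[0,0,0.9],0.4],[[0,0,0],[0,0,0.9],0.4],[[0,0,0],[0,0,0.9],0.4]]}}

```text
time_s: 38.05
tool_pos: [391.2, 212.4, 130.5]
ee_rot: [0.0, 0.795, 0.606, 0.0]
ft_force: [-0.5, -0.4, 0.3]
opening: 0.7
finger_force: 0.0
```

Emit:
{"op": "play_rows", "data": {"steps": [[[0,0,0],[0.3,-0.4,0.9],0.4],[[0,0,0],[0.5,-0.8,0.9],0.4],[[0,0,0],[0.5,-0.8,0.9],0.4],[[0,0,0],[0,0,0.9],0.4],[[0,0,0],[0,0,0],0.4]]}}

```text
time_s: 38.67
tool_pos: [424.2, 162.4, 221.0]
ee_rot: [0.001, 0.796, 0.606, 0.002]
ft_force: [-0.2, 0.5, 0.2]
opening: 0.702
finger_force: 0.0
```

Run:
```python
from h import *
s=r.state();print(s["tool_pos"],s["time_s"])
im=save("wrist","w14");sc=save("scene","s14")
for c in ("wrist","scene"):
  for n,b,p0 in (("blank",box(40,85,22,44),[391,212,-15]),("finished_blank",box(40,85,0,22),[391,212,-15]),("drill_plate",box(76,156,3,13),[394,373,-3])):
    for o in outline_of(n,c)[:1]: print(c,n,round(o["score"],2),o["pixels"].sum(),fit(o["pixels"],c,b,p0))
cv2.imwrite("pics/f14.png",np.vstack([cv2.resize(im,(480,300)),cv2.resize(sc[100:320,180:460],(382,300),interpolation=cv2.INTER_CUBIC)[:,:,:] if 0 else cv2.resize(sc[100:320,180:460],(480,300))])[:,:,::-1])
```

```text
[424.20760067 162.35410513 221.00036797] 38.675
wrist blank 0.63 4544 (array([390.8, 211.1, -15.4]), np.float64(0.953))
wrist finished_blank 0.63 189 (array([415.4, 199.9, -31.2]), np.float64(0.048))
wrist drill_plate 0.83 3855 (array([393.3, 372.5,  -2.7]), np.float64(0.93))
scene blank 0.84 576 (array([394. , 212.7, -17.6]), np.float64(0.931))
scene finished_blank 0.6 165 (array([394.2, 213.4, -13.1]), np.float64(0.282))
scene drill_plate 0.66 1762 (array([397.3, 374.7,  -2.7]), np.float64(0.967))
```

View pics/f14.png

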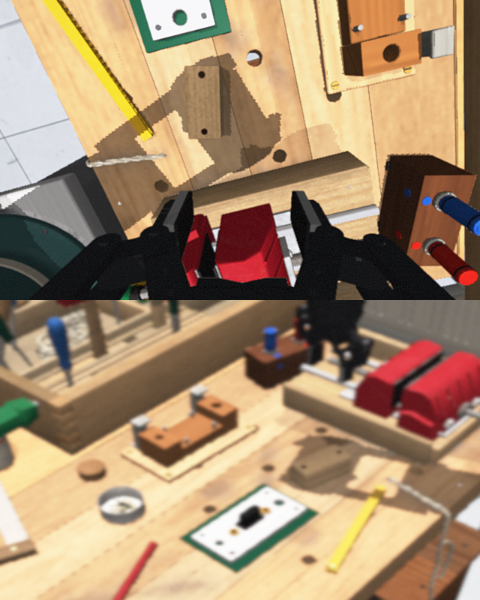

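Both pins sit collar-down in the block at (435,205) and (430,243), the plate is flat in the middle of the mat, and the blank is stacked squarely at (205,100). Nothing is touching the robot, so I'm handing in.

```bash
python3 -c "
from workcell import r
print(r.close_job())"
```

```text
the job is handed in; nothing more can be done
None
```

The job is handed in at about 39 s: both pins are home in their sockets, the plate lies flat and handle up in the middle of the mat, and the blank sits squarely on the finished one.

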